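# Free the locked slide tray of a reader with the release pin

### The job

The slide tray of the white reader is locked in. Take the red-handled release pin out of its blue block, reach down through the small slot in the reader's top and feel gently for the sprung catch hidden below it (it may sit anywhere along the slot, and nothing in there may be forced), press the catch in until the tray has run all the way out, then put the pin back upright and fully home in its block. Leave the vial, the dish and the timer where they are.

Things in the scene. Friction and masses are not known exactly. Their poses are not given: they have to be found in the camera images.
- reader: Fixed hollow white bench instrument, 200 (x) x 220 (y) x 100 mm high. Origin: centre of its underside, on the worktop; z up; the front with the tray faces its own -x. Its case and all inside it are damaged if the pin presses on them with more than 20 N.
- slot (a point): Centre of the grey-rimmed slot in the reader's top, level with the top face (100 mm above the worktop, 35 mm towards the front from the reader's centre). Axes as the reader's; the slot is 12 mm wide (x) and 36 mm long (y), through a 4 mm top. Below it the space is open down to the floor.
- slot_floor (a point): Point straight below the slot's centre on the surface of a rigid level floor hidden inside, 26 mm below the top face; axes as the reader's. The floor has a well, 14 mm (x) by 12 mm (y), at the slot's x, but at a y that differs from unit to unit: its middle is anywhere from -9 to +9 mm from here, to be found by feel. In it sits the catch, its top 6 mm below the floor.
- catch_level (a point): Point straight below the slot's centre at the height of the unpressed catch's top, 32 mm below the top face. Pressing the catch needs 3 N at first, 0.4 N more per mm and 1 N of rubbing; it frees the tray after 6 mm and meets a hard stop at 10 mm. Let up before the tray is 42 mm out, it may hold the tray again half-way (at 32 mm) and must be pressed anew.
- tray (a joint): How far the tray has come out of the reader's front (towards the reader's -x): under 0.001 m locked in, 0.060 m fully out. A damped spring drives it out in 2 to 3 s while the catch is held down.
- pin_handle (a point): Centre of the handle of the loose release pin (about 70 g, standing upright in the block). Handle: red, 16 x 16 mm square, sides along this point's x and y, 46 mm tall, z up along the pin. Below it a steel collar, 20 mm across and 4 mm thick, then a round shank 6 mm thick and 60 mm long with a blunt tip, 87 mm below this point.
- pin_tip (a point): The lower end of the pin's shank, on its axis; z points up along the pin to the handle.
- park_mouth (a point): Mouth of the 9 mm hole (chamfered, 63 mm deep) in the top face of the fixed blue parking block, 60 x 60 x 66 mm; z up. With the pin home, its collar rests on this face, so that the handle's centre is 27 mm above this point and the tip 60 mm below it.
- control_vial: Small vial with white cap, 24 mm across, 48 mm tall, a bystander. Origin: centre of its underside.
- petri_dish: Clear flat dish, 61 mm across, 16 mm tall, a bystander. Origin: centre of its underside.
- timer: White digital timer standing on edge, 24 x 72 x 60 mm, a bystander. Origin: centre of its underside.
There are look-alikes about, which are no part of the job. Leave any orange look-alike of the part that bears pin_handle alone.

How it is judged:
On the way, in this order (a step that is already met when the one before it is completed fails the run):
1. the pin is drawn out of its block (z of pin_tip in the frame of park_mouth above 0.01 m), for 0.1 s.
2. the pin, through the slot, presses the catch in by 2 mm or more (z of pin_tip in the frame of reader below 0.066 m and horizontal distance between pin_tip and slot below 0.02 m and contact force between pin and reader above 1 N), for 0.05 s.
3. the tray has run out (value of joint tray above 0.055 m), for 0.2 s.
At the end, for the whole second after the job is handed in: The tray is out by more than 55 of its 60 mm; the pin stands in its block, released and at rest, within 0.1 rad of upright, its tip at least 57 mm below the block's face and within 5 mm of the hole's axis (value of joint tray above 0.055 m and horizontal distance between pin_tip and park_mouth below 0.005 m and z of pin_tip in the frame of park_mouth below -0.057 m and angle between pin_tip's own z axis and vertical below 0.1 rad and linear speed of pin below 0.02 m/s); the robot touches nothing.
It fails at once if the pin presses on the reader or anything inside it with more than 20 N (contact force between pin and reader above 20 N).
It fails at once if a bystander is moved by more than 15 mm (distance of any of control_vial, petri_dish, timer from where it was at the start of the episode above 0.015 m).
It also fails if it takes over 58 s, if anything falls off the work surface, if the arm or the gripper's body presses on something with over 40 N, if the wrist force passes 120 N, or if a joint passes its speed limit or range.

### The arm

A 7-joint arm with a two-finger parallel gripper is mounted at the origin on a cart in front of the work surface, level with it; the furniture and walls round the work are solid. World frame = base frame: x ahead of the robot, y to its left, z up, the work surface at z = 0. Lengths are in m, angles in rad, forces in N, time in s.
With the tool pointing down it reaches from about 0.425 to 0.875 m from the base axis. Payload 8.4 kg.
Tool frame: the origin (TCP) lies midway between the tips of the shut fingers; the grasp point (between the pads) lies 19 mm behind it; x points along the fingers, y is the direction in which the jaws open and shut, and the axes are right-handed (so a half turn about x gives the same grasp; the last joint's range is limited). The gripper opens to 87 mm and grips with 3 to 60 N. Pads are 19 mm wide; open, the fingers measure 117 mm over their backs; the gripper's body (75 mm by 190 mm) begins 51 mm behind the grasp point.
Start: joints at [1.117, 0.333, 0.04, 1.465, -0.013, 1.343, -0.059], TCP at [0.226, -0.609, 0.223] pointing down, gripper open.
Joint ranges: [-2.58, 2.58], [-0.38, 2.09], [-1.3, 1.39], [0.25, 2.4], [-1.5, 4.64], [0.08, 2.09], [-2.65, 2.65]. Speed limits (rad/s): [2.22, 2.22, 2.79, 2.79, 3.14, 3.14, 3.14].

### API

Orientations are given as a unit quaternion [w, x, y, z].
In Python, from workcell import * gives the robot as it stands.
- The arm moves only by the tool servo_tool, never from a script. Its arguments are lists of equal length, an entry for each row: "translation": the shift along the world's x, y, z normalised to -1 to 1, where 1 is 0.5 m, a list of three; "rotation": the turn, a rotation vector about the world's x, y, z normalised to -1 to 1, where 1 is 45 degrees, a list of three; "jaw": the opening, from 0 (shut) to 1 (fully open). A call has 1 to 8 rows; each row is the pose to reach, as a shift and turn from the pose commanded when the call began; what a row does not reach only later rows make up. A row lasts 1/8 s, in which the tool goes at most 62.5 mm and 10.7 degrees, less where a joint would pass 70% of its speed; a pose out of reach is approached as far as the arm can. A call with a number of a shift or a turn outside -1 to 1 is refused whole. A call with a gripper value outside its range is refused whole. The fingers move at their own pace and stop on an object; "newtons" is the grip in N (left out, the last holds). Time passes only in rows, so rows that repeat a pose let the fingers close. It gives the time, the measured TCP pose, the force and the opening at its end, in the units of the state.
- read_state(): the state, without advancing time (a new reading comes with each control period).
- grab_frame(name): name is "side" or "top" or "wrist"; returns a dict with "image" (420x560x3 uint8, red, green, blue), "intrinsics" (3x3 intrinsics, pixels), "dist" ([k1, k2, p1, p2, k3] as OpenCV has them; the pictures are not rectified), "xyz" and "attitude" of the camera in the world. Camera axes: x right, y down, z forward; pixel columns grow to the right and rows downward; lengths in m; the calibration is good to about 2 mm. A picture is of the moment at which its call begins. There is no depth.
- sign_off(): hands the job in, once; it reports no verdict.
The state is a dict: "time": time; "joint_pos": joint angles; "qvel": joint speeds; "joint_efforts": joint torques, N m; "eef_pos": TCP position; "orientation": TCP orientation; "force": force on the tool from outside, world axes, zero at the start; "ft_torque": the same for the moment, N m; "width": finger opening in m.
Only numpy, scipy, OpenCV 4.12 (cv2) and the standard library are available. Lean on these libraries where they do the work, as an engineer would, in place of code of your own. Each camera call takes 0.05 s, during which the arm holds its last target. There are 200 camera calls.

## Working session

There is one attempt and no reset: what is moved stays moved. The work goes in short steps, Python scripts to look and compute and a tool call to move; the robot and the scene stay as the last step left them, time stands still between calls to the robot, and variables do not carry over. Pictures are saved under pics/ and viewed, about 8 in all and at most 12, crops included, and the job is handed in when it is done.

Besides the shell and the picture viewer there is one more tool, called after ">>>" as name(argument=value, ...) on one line, values as JSON. servo_tool: Moves the arm, as the interface text tells. Scaled input: -1 to 1 covers 0.5 m each way for a shift and 45 degrees each way for a turn. Its arguments: {"type":"object","properties":{"translation":{"type":"array"},"rotation":{"type":"array"},"jaw":{"type":"array"},"newtons":{"type":"number"}},"required":["translation","rotation","jaw"]}

```bash
mkdir -p pics; ls; cat > h.py <<'E'
import numpy as np, cv2
from scipy.spatial.transform import Rotation as R
from workcell import *
def grab(n,fn=None):
    f=grab_frame(n)
    if fn: cv2.imwrite('pics/'+fn,f['image'][:,:,::-1])
    return f
def quat(q): return R.from_quat([q[1],q[2],q[3],q[0]])
def cam(f):
    a=np.array(f['attitude'])
    return np.array(f['xyz']), (a if a.shape==(3,3) else quat(a).as_matrix())
def ray(f,uv):
    p=cv2.undistortPoints(np.array([[uv]],float),np.array(f['intrinsics']),np.array(f['dist']))[0,0]
    o,M=cam(f); d=M@np.array([p[0],p[1],1]); return o,d/np.linalg.norm(d)
def tri(rs):
    A=sum(np.eye(3)-np.outer(d,d) for o,d in rs); b=sum((np.eye(3)-np.outer(d,d))@o for o,d in rs)
    x=np.linalg.solve(A,b); return x,[np.linalg.norm((np.eye(3)-np.outer(d,d))@(x-o)) for o,d in rs]
def onz(f,uv,z):
    o,d=ray(f,uv); return o+d*(z-o[2])/d[2]
def proj(f,X):
    o,M=cam(f); Xc=(np.atleast_2d(X)-o)@M
    return cv2.projectPoints(Xc,np.zeros(3),np.zeros(3),np.array(f['intrinsics']),np.array(f['dist']))[0][:,0]
E
python3 - <<'E'
from h import *
import pickle
F={}
for n in ['side','top','wrist']:
    F[n]=grab(n); print(n,F[n]['xyz'],F[n]['attitude'],np.array(F[n]['intrinsics']).tolist())
pickle.dump(F,open('f0.pkl','wb'))
a=np.hstack([F['side']['image'],F['top']['image']])
cv2.imwrite('pics/a.png',F['side']['image'][:,:,::-1]);cv2.imwrite('pics/b.png',F['top']['image'][:,:,::-1])
print(read_state())
E
```

```text
pics
side [ 0.18189586 -1.14897135  0.57303261] [-0.5562994   0.81538079 -0.13394922  0.08799291] [[516.5317545366996, 0.0, 281.389588100744], [0.0, 516.5317545366996, 216.00449046828828], [0.0, 0.0, 1.0]]
top [0.42685987 0.02311714 1.54295733] [-0.03478097  0.71530391 -0.69733409  0.0292536 ] [[465.03091212814996, 0.0, 276.9631968391733], [0.0, 465.03091212814996, 213.512562970626], [0.0, 0.0, 1.0]]
wrist [ 0.29900073 -0.582613    0.38408047] [ 0.11605149  0.81230151 -0.56569786 -0.08175727] [[374.4559633174259, 0.0, 277.47329019776697], [0.0, 374.4559633174259, 209.16197732779187], [0.0, 0.0, 1.0]]
{'time': 0.15, 'joint_pos': array([ 1.11681907,  0.33374923,  0.03985459,  1.46605366, -0.01342072,
        1.34330679, -0.05849028]), 'qvel': array([-0.00035654, -0.00369037,  0.00197005, -0.0012638 , -0.00129383,
        0.00033215, -0.00026793]), 'joint_efforts': array([ 2.17823836e-03, -6.56848097e+01,  1.33706130e+00, -4.04111660e+01,
       -5.96700492e-02,  4.18403407e-02,  6.97283213e-05]), 'eef_pos': array([ 0.22566957, -0.60917996,  0.22187   ]), 'orientation': array([-0.12434725, -0.69591298, -0.12521065,  0.69610716]), 'force': array([-0.36208606,  0.84475573,  0.10025737]), 'ft_torque': array([ 0.00347965, -0.07641991, -0.02730081]), 'width': 0.08681761590315488}
```

View pics/a.png

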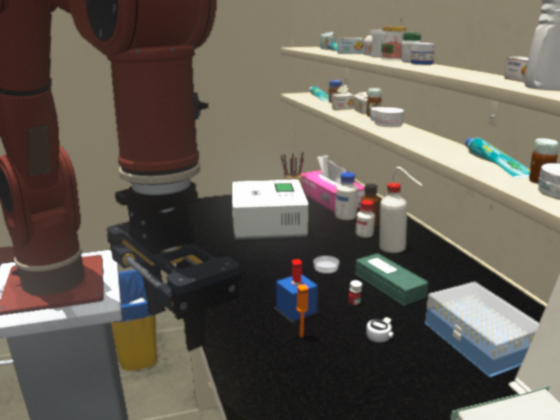

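View pics/b.png

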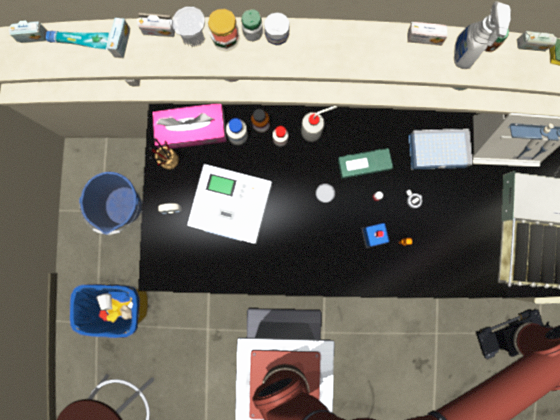

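The side view shows the red pin in the blue block at about (296,270), with an orange look-alike standing at (302,300). In the top view red is at (379,234), orange at (407,241), and the reader at (229,204) with its slot near (226,214). The red one in the blue block fits. I'll confirm it in an enlarged crop.

```bash
python3 - <<'E'
from h import *
import pickle
F=pickle.load(open('f0.pkl','rb'))
def crop(n,u,v,w,h,s): return cv2.resize(F[n]['image'][v:v+h,u:u+w,::-1],None,fx=s,fy=s,interpolation=cv2.INTER_CUBIC)
A=crop('top',180,155,100,100,4)   # 400x400
B=crop('top',355,215,66,50,6)  # 396x300
C=crop('side',265,250,66,100,6)[:,:] #396x600
D=crop('side',225,175,90,66,4.4)
left=np.vstack([cv2.resize(A,(400,400)),np.zeros((200,400,3),np.uint8)])
cv2.imwrite('pics/c.png',np.hstack([left,C]))
left[400:600,:264]=cv2.resize(B,(264,200))
cv2.imwrite('pics/c.png',np.hstack([left,C]))
E
```

```text
(no output)
```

View pics/c.png

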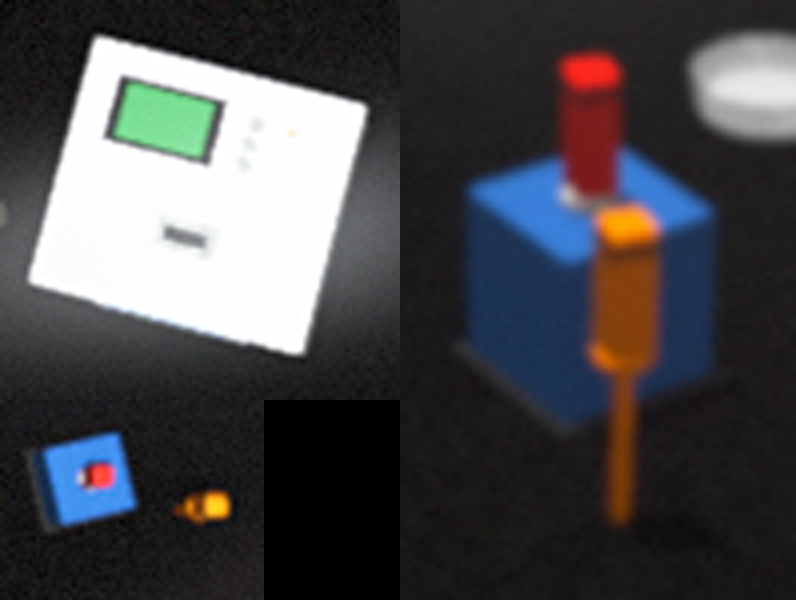

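The crop confirms it: the red handle stands in the blue block, and the orange pin stands free on the worktop in front of it. Next I measure both from the two views.

```bash
python3 - <<'E'
from h import *
import pickle
F=pickle.load(open('f0.pkl','rb'));T,S=F['top'],F['side']
c=lambda p,u,v,s:(u+(p[0]+.5)/s-.5, v+(p[1]+.5)/s-.5)
tB=lambda x,y:c((x,y-400),355,215,4); sC=lambda x,y:c((x-400,y),265,250,6); tA=lambda x,y:c((x,y),180,155,4)
def t(a,b,n): x,e=tri([ray(T,a),ray(S,b)]); print(n,x.round(4),np.round(e,4)); return x
t(tB(101,475),sC(592,72),'handle top')
t(tB(101+0,475),sC(592,72),'ht')
t(tB(61,525),sC(468,190),'?1'); t(tB(135,509),sC(568,263),'?2'); t(tB(119,433),sC(714,210),'?3')
t(tB(215,506),sC(628,226),'orange top')
bl=[onz(T,tB(*p),.066) for p in [(43,449),(119,433),(135,509),(61,525)]]
print('block',np.round(bl,4),np.mean(bl,0).round(4))
rd=np.array([onz(T,tA(*p),.1) for p in [(95,37),(367,105),(304,355),(30,283)]])
m=rd.mean(0);print('reader',rd.round(4),m.round(4),'slot',onz(T,tA(185,236),.1).round(4))
print('len',[np.linalg.norm(rd[i]-rd[i-1]).round(4) for i in range(4)])
for i,j in [(3,0),(2,1)]: d=rd[j]-rd[i]; print('yaw x',np.degrees(np.arctan2(d[1],d[0])))
for i,j in [(1,0),(2,3)]: d=rd[j]-rd[i]; print('yaw y-90',np.degrees(np.arctan2(d[1],d[0]))-90)
for i,j in [(3,0),(2,1)]: d=bl[j]-bl[i]; print('byaw x',np.degrees(np.arctan2(d[1],d[0])))
print(quat(read_state()['orientation']).as_matrix().round(3))
W=F['wrist'];o,M=cam(W);s=read_state();Rt=quat(s['orientation']).as_matrix()
print('cam in tool',(Rt.T@(o-s['eef_pos'])).round(4),(Rt.T@M).round(3))
E
```

```text
handle top [ 0.5013 -0.2836  0.1136] [0.0016 0.0016]
ht [ 0.5013 -0.2836  0.1136] [0.0016 0.0016]
?1 [ 0.4638 -0.2624  0.0647] [0.001 0.001]
?2 [ 0.4782 -0.3221  0.066 ] [0.0005 0.0005]
?3 [ 0.5371 -0.3076  0.0676] [0.0023 0.0023]
orange top [ 0.4795 -0.3755  0.108 ] [0.0015 0.0015]
block [[ 0.5251 -0.2472  0.066 ]
 [ 0.5394 -0.3087  0.066 ]
 [ 0.4788 -0.3222  0.066 ]
 [ 0.4647 -0.2624  0.066 ]] [ 0.502  -0.2851  0.066 ]
reader [[0.7098 0.2733 0.1   ]
 [0.6602 0.0563 0.1   ]
 [0.4631 0.0999 0.1   ]
 [0.5134 0.3164 0.1   ]] [0.5866 0.1865 0.1   ] slot [0.5534 0.1957 0.1   ]
len [np.float64(0.2011), np.float64(0.2226), np.float64(0.2018), np.float64(0.2223)]
yaw x -12.392218092862201
yaw x -12.475341058764721
yaw y-90 -12.886160523348067
yaw y-90 -13.068536571654775
byaw x 14.14074973994953
byaw x 12.541186843020517
[[-0.     0.347 -0.938]
 [ 0.001 -0.938 -0.347]
 [-1.    -0.001  0.   ]]
cam in tool [-0.1622  0.0004 -0.078 ] [[ 0.    -0.281  0.96 ]
 [ 1.    -0.001 -0.   ]
 [ 0.001  0.96   0.281]]
```

Red pin: block at (0.502, -0.285), handle top z ≈ 0.114, which agrees with the 0.116 from the text. I'll go above it with the wrist camera.

>>> servo_tool(translation=[[0.552,0.648,0],[0.552,0.648,0],[0.552,0.648,0],[0.552,0.648,0],[0.552,0.648,0],[0.552,0.648,0],[0.552,0.648,0],[0.552,0.648,0]], rotation=[[0,0,-0.155],[0,0,-0.155],[0,0,-0.155],[0,0,-0.155],[0,0,-0.155],[0,0,-0.155],[0,0,-0.155],[0,0,-0.155]], jaw=[0.5,0.5,0.5,0.5,0.5,0.5,0.5,0.5])

```text
time: 1.15
eef_pos: [0.5046, -0.2806, 0.2223]
orientation: [0.084, 0.702, 0.086, -0.702]
force: [-0.5, -0.0, -0.3]
width: 0.0436
```

```bash
python3 - <<'E'
from h import *
import pickle
s=read_state();print(s['eef_pos'],s['qvel'].round(3),quat(s['orientation']).as_matrix().round(4))
f=grab('wrist');pickle.dump((s,f),open('w1.pkl','wb'))
print(proj(f,[[.502,-.285,.116],[.502,-.285,.066]]).round(1))
u,v=200,120
cv2.imwrite('pics/d.png',cv2.resize(f['image'][120:320,180:380,::-1],None,fx=3,fy=3,interpolation=cv2.INTER_CUBIC))
E
```

```text
[ 0.50455875 -0.28063869  0.2222817 ] [ 0.05  -0.007  0.075  0.01   0.024  0.004  0.043] [[ 6.000e-04  2.385e-01 -9.712e-01]
 [ 1.900e-03 -9.712e-01 -2.385e-01]
 [-1.000e+00 -1.700e-03 -1.100e-03]]
[[282.3 213.1]
 [281.7 196.5]]
```

View pics/d.png

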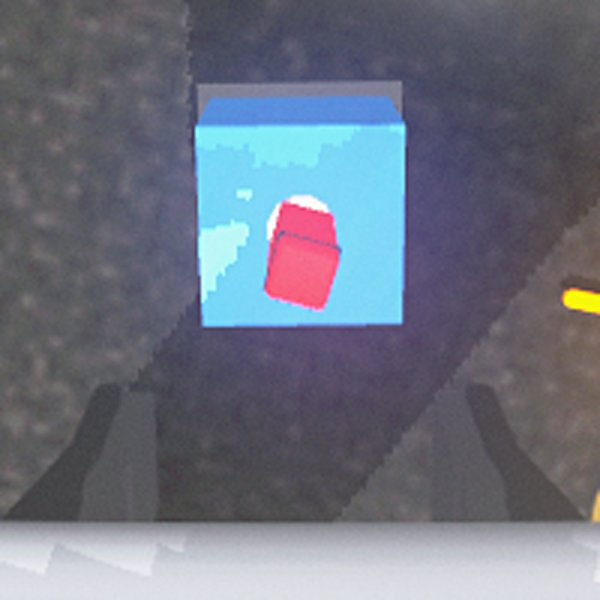

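The wrist view shows the handle's top face with corners at about (279,231), (340,250), (325,310), (266,294) in the crop. It is turned about 15° relative to the block, whose edges line up with the tool.

```bash
python3 - <<'E'
from h import *
import pickle
s,f=pickle.load(open('w1.pkl','rb'));T=pickle.load(open('f0.pkl','rb'))
c=lambda p:(180+(p[0]+.5)/3-.5,120+(p[1]+.5)/3-.5)
h=np.array([onz(f,c(p),.116) for p in [(279,231),(340,250),(325,310),(266,294)]])
print(h.round(4),h.mean(0).round(4))
for i,j in [(0,1),(3,2),(0,3),(1,2)]: d=h[j]-h[i]; print(np.degrees(np.arctan2(d[1],d[0])).round(1),np.linalg.norm(d).round(4))
b=np.array([onz(f,c(p),.066) for p in [(196,125),(405,124),(403,324),(202,327)]])
print(b.round(4),b.mean(0).round(4))
for i,j in [(0,1),(3,2),(0,3),(1,2)]: d=b[j]-b[i]; print(np.degrees(np.arctan2(d[1],d[0])).round(1),np.linalg.norm(d).round(4))
tp=(355+101.5/4-.5,215+75.5/4-.5); sp=(265+192.5/6-.5,250+72.5/6-.5)
print(tri([ray(f,c(h_)) for h_ in [(303,271)]]+[ray(T['F'] if 'F' in T else T['side'],sp)]), tri([ray(f,c((303,271))),ray(T['side'],sp),ray(T['top'],tp)]))
s=read_state();print(s['eef_pos'])
E
```

```text
[[ 0.5126 -0.2751  0.116 ]
 [ 0.5115 -0.2909  0.116 ]
 [ 0.4954 -0.2911  0.116 ]
 [ 0.496  -0.2757  0.116 ]] [ 0.5039 -0.2832  0.116 ]
-94.1 0.0159
-92.1 0.0154
-177.8 0.0166
-179.2 0.0161
[[ 0.5248 -0.247   0.066 ]
 [ 0.5392 -0.3049  0.066 ]
 [ 0.4809 -0.3202  0.066 ]
 [ 0.4656 -0.2618  0.066 ]] [ 0.5026 -0.2835  0.066 ]
-75.9 0.0597
-75.3 0.0604
-165.9 0.061
-165.3 0.0603
(array([ 0.5015495 , -0.28287317,  0.11250217]), [np.float64(0.0015942592846669593), np.float64(0.0015942592846669883)]) (array([ 0.50197332, -0.28347016,  0.11300077]), [np.float64(0.0011643634317995632), np.float64(0.0021546465310048344), np.float64(0.001166019143121649)])
[ 0.50277091 -0.28357138  0.22225766]
```

>>> servo_tool(translation=[[0.0026,0.004,-0.06],[0.0026,0.004,-0.12],[0.0026,0.004,-0.16],[0.0026,0.004,-0.16],[0.0026,0.004,-0.16]], rotation=[[0,0,-0.2],[0,0,-0.36],[0,0,-0.36],[0,0,-0.36],[0,0,-0.36]], jaw=[0.5,0.5,0.5,0.5,0.5])

```text
time: 1.82
eef_pos: [0.503, -0.2845, 0.1435]
orientation: [-0.018, 0.707, -0.018, -0.707]
force: [-0.2, 0.1, 0.2]
width: 0.0434
```

>>> servo_tool(translation=[[0,0.002,-0.05],[0,0.002,-0.1],[0,0.002,-0.13],[0,0.002,-0.13],[0,0.002,-0.13],[0,0.002,-0.13],[0,0.002,-0.13],[0,0.002,-0.13]], rotation=[[0,0,0],[0,0,0],[0,0,0],[0,0,0],[0,0,0],[0,0,0],[0,0,0],[0,0,0]], jaw=[0.5,0.5,0.5,0.5,0.2,0.1,0,0], newtons=40)

```text
time: 2.82
eef_pos: [0.5033, -0.2826, 0.078]
orientation: [-0.017, 0.707, -0.018, -0.707]
force: [-0.5, 0.4, 1.6]
width: 0.0156
```

>>> servo_tool(translation=[[0,0,0],[0,0,0.02],[0,0,0.08],[0,0,0.16],[0,0,0.24],[0,0,0.28],[0,0,0.28],[0,0,0.28]], rotation=[[0,0,0],[0,0,0],[0,0,0],[0,0,0],[0,0,0],[0,0,0],[0,0,0],[0,0,0]], jaw=[0,0,0,0,0,0,0,0])

```text
time: 3.82
eef_pos: [0.5025, -0.2823, 0.2165]
orientation: [0.018, -0.706, 0.017, 0.707]
force: [0.4, 0.2, -0.0]
width: 0.0161
```

>>> servo_tool(translation=[[0.01,0.1,0],[0.022,0.22,0],[0.034,0.34,0],[0.046,0.46,0],[0.058,0.58,0],[0.07,0.7,0],[0.082,0.82,0],[0.092,0.9,0]], rotation=[[0,0,0],[0,0,0],[0,0,0],[0,0,0],[0,0,0],[0,0,0],[0,0,0],[0,0,0]], jaw=[0,0,0,0,0,0,0,0])

```text
time: 4.82
eef_pos: [0.5479, 0.1707, 0.2162]
orientation: [0.017, -0.706, 0.016, 0.708]
force: [1.1, -0.4, -1.0]
width: 0.0156
```

>>> servo_tool(translation=[[0.004,0.03,0],[0.008,0.054,0],[0.008,0.054,0],[0.008,0.054,0]], rotation=[[0,0,0],[0,0,0],[0,0,0],[0,0,0]], jaw=[0,0,0,0])

```text
time: 5.32
eef_pos: [0.5533, 0.1929, 0.2174]
orientation: [0.018, -0.707, 0.018, 0.707]
force: [-0.3, -1.1, -1.2]
width: 0.0156
```

```bash
python3 - <<'E'
from h import *
import pickle
s=read_state();print(s['eef_pos'],quat(s['orientation']).as_matrix().round(4))
F={n:grab(n) for n in ['side','wrist','top']};F['s']=s;pickle.dump(F,open('f1.pkl','wb'))
p=s['eef_pos']; tip=p-[0,0,.072]
for n in ['side','wrist','top']: print(n,proj(F[n],[tip,p+[0,0,.038],[.553,.195,.1]]).round(1))
def crop(n,u,v,w,h,s): return cv2.resize(F[n]['image'][v:v+h,u:u+w,::-1],(int(w*s),int(h*s)),interpolation=cv2.INTER_CUBIC)
cv2.imwrite('pics/e.png',np.hstack([crop('side',215,140,100,150,4),crop('wrist',220,140,130,195,400/130)]))
E
```

```text
[0.55333402 0.19291209 0.21737165] [[-2.000e-04 -5.160e-02 -9.987e-01]
 [-7.000e-04 -9.987e-01  5.160e-02]
 [-1.000e+00  7.000e-04  1.000e-04]]
side [[256.6 176.9]
 [255.7 138.6]
 [256.6 192. ]]
wrist [[277.6 222.9]
 [277.7 314.2]
 [274.9 205. ]]
top [[225.  212.3]
 [220.4 208.7]
 [226.1 213.8]]
```

View pics/e.png

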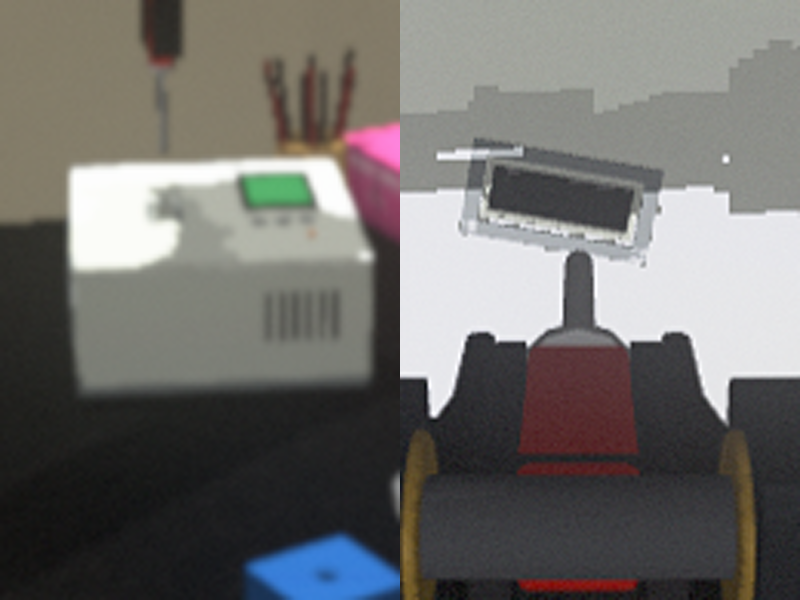

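```bash
python3 - <<'E'
from h import *
import pickle
F=pickle.load(open('f1.pkl','rb'));f=F['wrist'];k=400/130
c=lambda p:(220+(p[0]-400+.5)/k-.5,140+(p[1]+.5)/k-.5)
for L in ([(490,162),(643,188),(632,236),(484,211)],[(490,162),(643,188),(636,245),(481,219)],[(476,139),(662,172),(645,264),(462,232)]):
    q=np.array([onz(f,c(p),.1) for p in L]); print(q.round(4)[:,:2],q.mean(0).round(4))
    for i,j in [(1,0),(2,3),(3,0),(2,1)]: d=q[j]-q[i]; print(np.degrees(np.arctan2(d[1],d[0])).round(1),np.linalg.norm(d).round(4))
print('tip',onz(f,c((579,257)),F['s']['eef_pos'][2]-.072))
t=F['top']; print(proj(t,[.5534,.1957,.1]))
E
```

```text
[[0.5641 0.2144]
 [0.5554 0.1765]
 [0.5429 0.1797]
 [0.5515 0.2169]] [0.5535 0.1969 0.1   ]
77.0 0.0389
77.0 0.0381
-11.0 0.0129
-14.6 0.0129
[[0.5641 0.2144]
 [0.5554 0.1765]
 [0.5405 0.1788]
 [0.5494 0.2178]] [0.5524 0.1969 0.1   ]
77.0 0.0389
77.0 0.04
-12.9 0.0151
-8.9 0.0151
[[0.5702 0.2175]
 [0.5593 0.1716]
 [0.5352 0.1767]
 [0.5462 0.2229]] [0.5527 0.1971 0.1   ]
76.7 0.0472
76.6 0.0475
-12.8 0.0246
-12.0 0.0246
tip [0.55313399 0.19274755 0.14537165]
[[225.8592461  213.63085668]]
```

The tip in the wrist view falls where I predicted it, so the pin is straight in the grip. The slot centre is about (0.553, 0.1965) with yaw −13°. I'll enter at slot-y ≈ −2.5 mm, down to tip z ≈ 0.090.

>>> servo_tool(translation=[[-0.0014,-0.0014,0],[-0.0014,-0.0014,-0.02],[-0.0014,-0.0014,-0.05],[-0.0014,-0.0014,-0.07],[-0.0014,-0.0014,-0.07]], rotation=[[0,0,0],[0,0,0],[0,0,0],[0,0,0],[0,0,0]], jaw=[0,0,0,0,0])

```text
time: 6.1
eef_pos: [0.5517, 0.1936, 0.1811]
orientation: [0.017, -0.706, 0.018, 0.708]
force: [-0.7, -0.7, -0.6]
width: 0.0156
```

>>> servo_tool(translation=[[0.001,0,-0.01],[0.001,0,-0.02],[0.001,0,-0.03],[0.001,0,-0.04],[0.001,0,-0.05],[0.001,0,-0.056],[0.001,0,-0.056]], rotation=[[0,0,0],[0,0,0],[0,0,0],[0,0,0],[0,0,0],[0,0,0],[0,0,0]], jaw=[0,0,0,0,0,0,0])

```text
time: 6.98
eef_pos: [0.5528, 0.1937, 0.1543]
orientation: [0.018, -0.707, 0.018, 0.707]
force: [0.5, 0.2, -0.7]
width: 0.0162
```

>>> servo_tool(translation=[[0,0,-0.004],[0,0,-0.008],[0,0,-0.012],[0,0,-0.014],[0,0,-0.016],[0,0,-0.018]], rotation=[[0,0,0],[0,0,0],[0,0,0],[0,0,0],[0,0,0],[0,0,0]], jaw=[0,0,0,0,0,0])

```text
time: 7.72
eef_pos: [0.553, 0.1939, 0.1457]
orientation: [-0.018, 0.707, -0.018, -0.707]
force: [-0.5, -0.9, 3.7]
width: 0.0157
```

Contact at tip z ≈ 0.0737 with 3.7 N, which is the floor. Next probe is at slot-y +2.5.

>>> servo_tool(translation=[[0,0,0.006],[0.0022,0.0098,0.006],[0.0022,0.0098,0.006],[0.0022,0.0098,0.003],[0.0022,0.0098,0],[0.0022,0.0098,-0.002],[0.0022,0.0098,-0.002]], rotation=[[0,0,0],[0,0,0],[0,0,0],[0,0,0],[0,0,0],[0,0,0],[0,0,0]], jaw=[0,0,0,0,0,0,0])

```text
time: 8.6
eef_pos: [0.554, 0.1987, 0.1445]
orientation: [0.018, -0.707, 0.018, 0.707]
force: [0.5, 0.2, -0.2]
width: 0.0153
```

No force 1.5 mm below floor level, so the pin is in the well. I'll creep down to the catch (expected at TCP z ≈ 0.140).

>>> servo_tool(translation=[[0,0,-0.002],[0,0,-0.004],[0,0,-0.006],[0,0,-0.008],[0,0,-0.01],[0,0,-0.01]], rotation=[[0,0,0],[0,0,0],[0,0,0],[0,0,0],[0,0,0],[0,0,0]], jaw=[0,0,0,0,0,0])

```text
time: 9.35
eef_pos: [0.5541, 0.1989, 0.1398]
orientation: [-0.018, 0.707, -0.017, -0.707]
force: [-0.2, 2.2, 1.9]
width: 0.0156
```

>>> servo_tool(translation=[[0.0004,0.002,0],[0.0004,0.002,-0.002],[0.0004,0.002,-0.004],[0.0004,0.002,-0.006],[0.0004,0.002,-0.008],[0.0004,0.002,-0.008]], rotation=[[0,0,0],[0,0,0],[0,0,0],[0,0,0],[0,0,0],[0,0,0]], jaw=[0,0,0,0,0,0])

```text
time: 10.1
eef_pos: [0.5544, 0.1993, 0.1362]
orientation: [-0.018, 0.707, -0.018, -0.707]
force: [-1.2, -0.9, 6.7]
width: 0.0157
```

>>> servo_tool(translation=[[0,0,-0.002],[0,0,-0.004],[0,0,-0.006],[0,0,-0.008],[0,0,-0.008],[0,0,-0.008],[0,0,-0.008],[0,0,-0.008]], rotation=[[0,0,0],[0,0,0],[0,0,0],[0,0,0],[0,0,0],[0,0,0],[0,0,0],[0,0,0]], jaw=[0,0,0,0,0,0,0,0])

```text
time: 11.1
eef_pos: [0.5544, 0.1993, 0.1318]
orientation: [-0.018, 0.707, -0.018, -0.707]
force: [-0.9, -0.7, 5.3]
width: 0.016
```

>>> servo_tool(translation=[[0,0,0],[0,0,0],[0,0,0],[0,0,0],[0,0,0],[0,0,0],[0,0,0],[0,0,0]], rotation=[[0,0,0],[0,0,0],[0,0,0],[0,0,0],[0,0,0],[0,0,0],[0,0,0],[0,0,0]], jaw=[0,0,0,0,0,0,0,0])

```text
time: 12.1
eef_pos: [0.5544, 0.1992, 0.1318]
orientation: [-0.018, 0.707, -0.018, -0.707]
force: [-0.3, -0.3, 4.6]
width: 0.0156
```

>>> servo_tool(translation=[[0,0,0],[0,0,0],[0,0,0],[0,0,0],[0,0,0],[0,0,0],[0,0,0],[0,0,0]], rotation=[[0,0,0],[0,0,0],[0,0,0],[0,0,0],[0,0,0],[0,0,0],[0,0,0],[0,0,0]], jaw=[0,0,0,0,0,0,0,0])

```text
time: 13.1
eef_pos: [0.5544, 0.1993, 0.1318]
orientation: [-0.017, 0.707, -0.018, -0.707]
force: [0.5, -1.9, 5.4]
width: 0.0159
```

```bash
python3 - <<'E'
from h import *
s=read_state();print(s['time'],s['eef_pos'],s['force'])
f=grab('top');g=grab('wrist')
def crop(f,u,v,w,h,W,H): return cv2.resize(f['image'][v:v+h,u:u+w,::-1],(W,H),interpolation=cv2.INTER_CUBIC)
cv2.imwrite('pics/g.png',np.hstack([crop(f,180,155,100,150,400,600),crop(g,180,140,200,280,400,560)[:600] if 0 else crop(g,140,0,280,420,400,600)]))
E
```

```text
13.1 [0.55441146 0.19928343 0.13180535] [ 0.45717537 -1.85994619  5.3732317 ]
```

View pics/g.png

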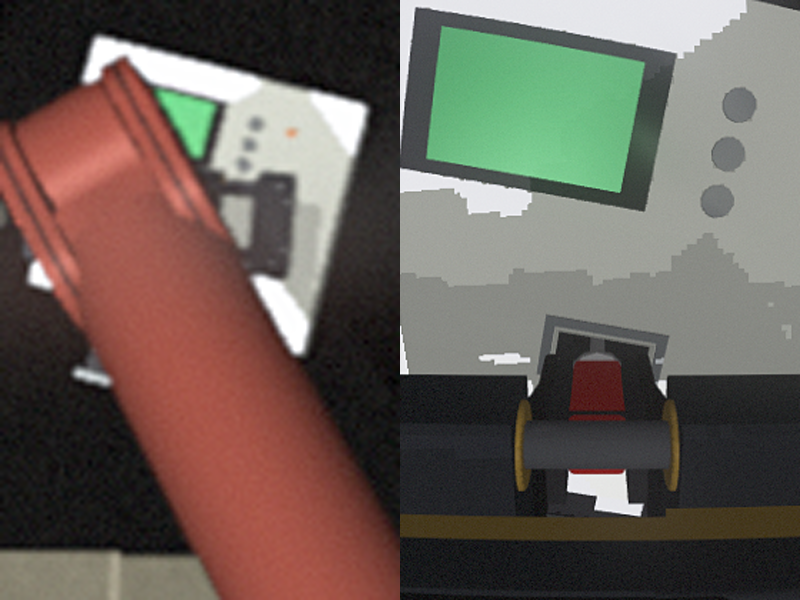

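Top view: the tray front is now visible at crop (75–112, 365–385), out in front of the reader. I'll hold a bit longer and then measure its travel.

>>> servo_tool(translation=[[0,0,0],[0,0,0],[0,0,0],[0,0,0],[0,0,0],[0,0,0],[0,0,0],[0,0,0]], rotation=[[0,0,0],[0,0,0],[0,0,0],[0,0,0],[0,0,0],[0,0,0],[0,0,0],[0,0,0]], jaw=[0,0,0,0,0,0,0,0])

```text
time: 14.2
eef_pos: [0.5544, 0.1993, 0.1318]
orientation: [-0.018, 0.707, -0.018, -0.707]
force: [-1.0, -1.1, 5.7]
width: 0.0157
```

```bash
python3 - <<'E'
from h import *
f=grab('top');o=cv2.imread('pics/g.png')[:,:400]
n=cv2.resize(f['image'][155:305,180:280,::-1],(400,600),interpolation=cv2.INTER_CUBIC)
print('change in tray area',np.abs(n[330:420,40:130].astype(int)-o[330:420,40:130]).mean())
a=np.radians(-12.8);X=np.array([np.cos(a),np.sin(a)])
for z in (.02,.04,.06,.08):
    p=onz(f,(180+75.5/4-.5,155+374.5/4-.5),z)[:2]; print(z,((p-[.5866,.1865])@X).round(4))
E
```

```text
change in tray area 2.7265843621399175
0.02 -0.1622
0.04 -0.1616
0.06 -0.1611
0.08 -0.1605
```

The tray is about 60 mm out and no longer moving. Withdrawing.

>>> servo_tool(translation=[[0,0,0.01],[0,0,0.03],[0,0,0.06],[0,0,0.1],[0,0,0.15],[0,0,0.18],[0,0,0.18]], rotation=[[0,0,0],[0,0,0],[0,0,0],[0,0,0],[0,0,0],[0,0,0],[0,0,0]], jaw=[0,0,0,0,0,0,0])

```text
time: 15.12
eef_pos: [0.5548, 0.2001, 0.2231]
orientation: [-0.018, 0.708, -0.017, -0.706]
force: [-0.2, -0.4, -1.1]
width: 0.0161
```

>>> servo_tool(translation=[[-0.01,-0.1,0],[-0.022,-0.22,0],[-0.034,-0.34,0],[-0.046,-0.46,0],[-0.06,-0.58,0],[-0.072,-0.7,0],[-0.086,-0.82,0],[-0.094,-0.9,0]], rotation=[[0,0,0],[0,0,0],[0,0,0],[0,0,0],[0,0,0],[0,0,0],[0,0,0],[0,0,0]], jaw=[0,0,0,0,0,0,0,0])

```text
time: 16.12
eef_pos: [0.5056, -0.2535, 0.2205]
orientation: [0.019, -0.706, 0.019, 0.707]
force: [0.7, 1.4, -0.5]
width: 0.0153
```

>>> servo_tool(translation=[[-0.004,-0.035,0],[-0.008,-0.065,-0.02],[-0.008,-0.065,-0.04],[-0.008,-0.065,-0.06],[-0.008,-0.065,-0.06],[-0.008,-0.065,-0.06]], rotation=[[0,0,0],[0,0,0],[0,0,0],[0,0,0],[0,0,0],[0,0,0]], jaw=[0,0,0,0,0,0])

```text
time: 16.88
eef_pos: [0.5035, -0.2822, 0.1918]
orientation: [-0.017, 0.707, -0.017, -0.707]
force: [0.3, -0.9, -0.8]
width: 0.0156
```

```bash
python3 - <<'E'
from h import *
import pickle
s=read_state();print(s['time'],s['eef_pos'],quat(s['orientation']).as_matrix()[:,0].round(4),s['qvel'].round(3))
f=grab('wrist');t=grab('top');pickle.dump((s,f,t),open('w3.pkl','wb'))
print(proj(f,[s['eef_pos']-[0,0,.072],[.5028,-.2833,.066]]).round(1))
def crop(f,u,v,w,h,W,H): return cv2.resize(f['image'][v:v+h,u:u+w,::-1],(W,H),interpolation=cv2.INTER_CUBIC)
cv2.imwrite('pics/i.png',np.hstack([crop(f,230,150,100,150,400,600),crop(t,180,155,100,150,400,600)]))
E
```

```text
16.875 [ 0.5035298  -0.28216274  0.19178997] [ 3.e-04  0.e+00 -1.e+00] [ 0.003 -0.003  0.004 -0.006 -0.     0.002  0.001]
[[277.6 223. ]
 [279.  202.5]]
```

View pics/i.png

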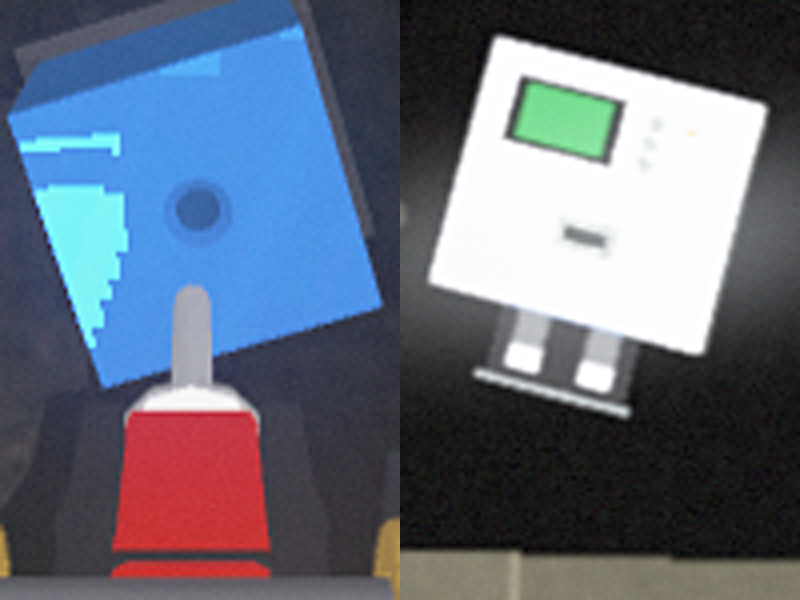

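The tray is fully out. The hole is at crop (197,212), and the tip has its far edge at (192,285).

```bash
python3 - <<'E'
from h import *
import pickle
s,f,t=pickle.load(open('w3.pkl','rb'))
c=lambda p:(230+(p[0]+.5)/4-.5,150+(p[1]+.5)/4-.5)
print('hole',onz(f,c((197,212)),.066),'tip c',[onz(f,c((192,y)),s['eef_pos'][2]-.072).round(4) for y in (285,295)],s['eef_pos'])
b=np.array([onz(f,c(p),.066) for p in [(8,116),(300,28),(382,305),(104,388)]]);print(b.round(4),b.mean(0))
E
```

```text
hole [ 0.50268983 -0.2831587   0.066     ] tip c [array([ 0.505 , -0.2823,  0.1198]), array([ 0.5033, -0.2822,  0.1198])] [ 0.5035298  -0.28216274  0.19178997]
[[ 0.524  -0.2471  0.066 ]
 [ 0.5385 -0.3048  0.066 ]
 [ 0.4813 -0.3198  0.066 ]
 [ 0.466  -0.2621  0.066 ]] [ 0.5024355  -0.28345029  0.066     ]
```

>>> servo_tool(translation=[[-0.0012,-0.0018,-0.03],[-0.0012,-0.0018,-0.06],[-0.0012,-0.0018,-0.085],[-0.0012,-0.0018,-0.1],[-0.0012,-0.0018,-0.11],[-0.0012,-0.0018,-0.12],[-0.0012,-0.0018,-0.12]], rotation=[[0,0,0],[0,0,0],[0,0,0],[0,0,0],[0,0,0],[0,0,0],[0,0,0]], jaw=[0,0,0,0,0,0,0])

```text
time: 17.85
eef_pos: [0.5025, -0.2837, 0.1314]
orientation: [0.018, -0.707, 0.018, 0.707]
force: [0.0, -1.4, -0.4]
width: 0.0158
```

>>> servo_tool(translation=[[0,0,-0.02],[0,0,-0.04],[0,0,-0.06],[0,0,-0.08],[0,0,-0.092],[0,0,-0.097],[0,0,-0.1],[0,0,-0.1]], rotation=[[0,0,0],[0,0,0],[0,0,0],[0,0,0],[0,0,0],[0,0,0],[0,0,0],[0,0,0]], jaw=[0,0,0,0,0,0,0,0])

```text
time: 18.85
eef_pos: [0.5027, -0.2837, 0.0817]
orientation: [-0.018, 0.707, -0.018, -0.707]
force: [-0.3, -0.1, -0.4]
width: 0.016
```

Down 3.5 mm more to the seat, then open.

>>> servo_tool(translation=[[0,0,-0.002],[0,0,-0.004],[0,0,-0.006],[0,0,-0.008],[0,0,-0.008]], rotation=[[0,0,0],[0,0,0],[0,0,0],[0,0,0],[0,0,0]], jaw=[0,0,0,0,0])

```text
time: 19.48
eef_pos: [0.5026, -0.2837, 0.078]
orientation: [-0.018, 0.707, -0.018, -0.707]
force: [-2.7, 1.0, 4.1]
width: 0.0157
```

Seated, with 4 N at the original grasp height. Release and back off upwards.

>>> servo_tool(translation=[[0,0,0],[0,0,0],[0,0,0],[0,0,0],[0,0,0.04],[0,0,0.14],[0,0,0.26],[0,0,0.3]], rotation=[[0,0,0],[0,0,0],[0,0,0],[0,0,0],[0,0,0],[0,0,0],[0,0,0],[0,0,0]], jaw=[0.5,0.5,0.5,0.5,0.5,0.5,0.5,0.5])

```text
time: 20.48
eef_pos: [0.504, -0.2843, 0.2319]
orientation: [-0.017, 0.709, -0.018, -0.705]
force: [-0.5, 0.3, -1.2]
width: 0.0436
```

>>> servo_tool(translation=[[0,0,0],[0,0,0],[0,0,0]], rotation=[[0,0,0],[0,0,0],[0,0,0]], jaw=[0.5,0.5,0.5])

```text
time: 20.85
eef_pos: [0.5019, -0.2834, 0.2259]
orientation: [0.018, -0.706, 0.017, 0.708]
force: [-0.1, 0.2, 0.7]
width: 0.0438
```

```bash
python3 - <<'E'
from h import *
s=read_state();print(s['time'],s['eef_pos'],s['width'],s['force'])
f=grab('wrist');g=grab('side');t=grab('top')
def crop(f,u,v,w,h,W,H): return cv2.resize(f['image'][v:v+h,u:u+w,::-1],(W,H),interpolation=cv2.INTER_CUBIC)
cv2.imwrite('pics/j.png',np.hstack([crop(g,265,250,66,100,396,600),np.vstack([crop(f,180,120,200,150,400,300),crop(t,150,140,300,130,400,174),np.zeros((126,400,3),np.uint8)])]))
E
```

```text
20.85 [ 0.5019183  -0.2833793   0.22590328] 0.04379047159295325 [-0.10803571  0.19286621  0.73071655]
```

View pics/j.png

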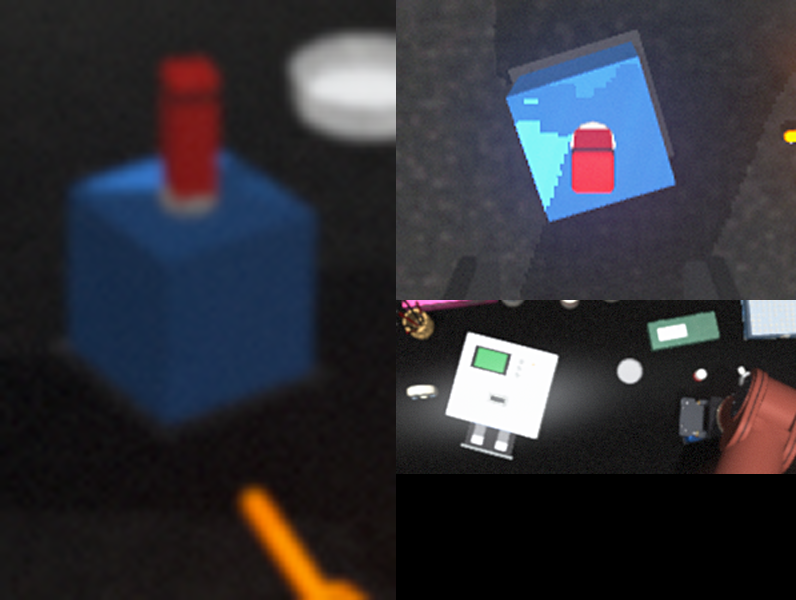

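The red pin is seated and upright and the tray is out. The orange look-alike, however, is now lying down. I'll check when that happened, and whether it's at rest and safely on the worktop.

```bash
python3 - <<'E'
from h import *
import pickle
F1=pickle.load(open('f1.pkl','rb'));g=grab('side');s,w=pickle.load(open('w1.pkl','rb'))
F0=pickle.load(open('f0.pkl','rb'))
print('standing orange in w1 would be',proj(w,[[.4795,-.3755,0],[.4795,-.3755,.113]]).round(0).tolist())
def om(f):
    h=cv2.cvtColor(f['image'],cv2.COLOR_RGB2HSV); m=cv2.inRange(h,(7,170,90),(18,255,255)); m[:250]=0 ; m[:,:240]=0
    m[:,420:]=0; v,u=np.nonzero(m); return len(u),u.min(),u.max(),v.min(),v.max(),u.mean().round(1),v.mean().round(1)
for f in (F0['side'],F1['side'],g): print(om(f))
for uv in [(307,333)]: print(onz(g,uv,.005))
# handle pose of red, side+top triangulate vs start
cr=lambda f:cv2.resize(f['image'][240:400,240:400,::-1],(400,400),interpolation=cv2.INTER_CUBIC)
cv2.imwrite('pics/k.png',np.hstack([cr(F1['side']),cr(g)]))
E
```

```text
standing orange in w1 would be [[357.0, 220.0], [385.0, 264.0]]
(285, np.int64(297), np.int64(306), np.int64(285), np.int64(335), np.float64(301.9), np.float64(305.1))
(371, np.int64(305), np.int64(335), np.int64(331), np.int64(372), np.float64(320.8), np.float64(353.7))
(369, np.int64(305), np.int64(335), np.int64(331), np.int64(372), np.float64(320.8), np.float64(353.8))
[ 0.48867804 -0.37428931  0.005     ]
```

View pics/k.png

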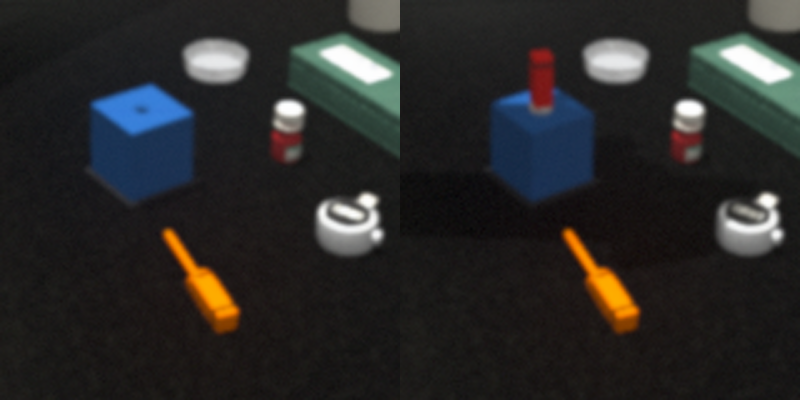

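The orange pin was standing free on its tip and was already down by t = 5.4 s. It hasn't moved since and lies well inside the worktop, so I'm leaving it alone. The vial and dish are unmoved in this view, and everything else is in its end state.

```bash
python3 -c "
from workcell import *
print(read_state()['time']); print(sign_off())"
```

```text
21.05
the job is handed in; nothing more can be done
None
```

The job is handed in at 21 s: the tray has run all the way out and the red pin is back home in its blue block.

- **Finding the catch:** The first probe met the floor at 3.7 N. The second, 5 mm further along the slot, dropped into the well.
- **Pressing it:** I pressed the catch in about 8 mm. The highest force read between moves was 6.7 N; I did not log it continuously. I held it for over 3 s.
- **Last checks:** The top view put the tray front about 60 mm out, and it had stopped moving. The pin seated at the same tool height at which I had grasped it, with about 4 N on contact. The side and wrist views show it upright, with the collar on the block's face. The gripper is open and about 11 cm above it, touching nothing. The vial, dish and timer look to be in their places; I judged this by eye and did not measure it.
- **One thing went differently:** The orange look-alike stood free on its tip in the first picture and was lying on its side by 5.4 s. I never meant to touch it, and my estimates kept the gripper about 3 cm or more clear of it. I can't rule out that my motion tipped it rather than it falling on its own. It has not moved since and lies well inside the worktop, so I left it there.

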